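# Release the ratchet of a hold-down clamp and push its arm onto a glued enclosure

### The arm

A 6-joint arm with a two-finger parallel gripper is mounted at the origin on a cart in front of the work surface, level with it; the furniture and walls round the work are solid. World frame = base frame: x ahead of the robot, y to its left, z up, the work surface at z = 0. Lengths are in m, angles in rad, forces in N, time in s.
With the tool pointing down it reaches from about 0.25 to 0.85 m from the base axis. Payload 12.5 kg.
Tool frame: the origin (TCP) lies between the finger pads; the fingertips stand 22 mm ahead of it and the grasp point (between the pads) lies 3 mm ahead of it (env.tcp_to_tips is the distance from the TCP to the fingertips, in m); z points along the fingers, y is the line along which they close (so a half turn about z gives the same grasp; the last joint's range is limited). The gripper opens to 93 mm and grips with 3 to 60 N. Pads are 15 mm wide; open, the fingers measure 128 mm over their backs; the gripper's body (75 mm by 188 mm) begins 65 mm behind the grasp point.
Start: joints at [1.064, 0.351, 1.652, -0, 1.139, -0.085], TCP at [0.225, 0.502, 0.241] pointing down, gripper open.
Joint ranges: [-2.75, 2.75], [-0.79, 2.1], [0.01, 2.65], [-1.57, 4.71], [0.07, 3.14], [-2.87, 2.87]. Speed limits (rad/s): [2.22, 2.22, 2.79, 3.14, 3.14, 3.14].

### API

Orientations are given as [roll, pitch, yaw] about the fixed x, y, z axes, in that order (R = Rz(yaw) Ry(pitch) Rx(roll)).
In Python, from bench import env, cams, ticket gives the robot as it stands. The module is installed in compiled form; this text tells all that it offers.
- The arm moves only by the shell command python3 -m jog 'ROWS' [OPENING] [FORCE]. ROWS is JSON, a list of rows, each an object with "slide": the shift along the tool's x, y, z each as a share of 2 cm, from -1 to 1, a list of three; "turn": the turn, a rotation vector about the tool's x, y, z each as a share of 0.1 rad, from -1 to 1, a list of three. In form: [{"slide": [x, y, z], "turn": [wx, wy, wz]}, ...]. A call has 1 to 10 rows; each row shifts and turns the commanded pose from where the row before left it, along the tool's axes as they then stand; what a row does not reach is not made up. A row lasts 1/10 s, in which the tool goes at most 50 mm and 8.59 degrees, less where a joint would pass 70% of its speed; a pose out of reach is approached as far as the arm can. A call with a number of a shift or a turn outside -1 to 1 is refused whole. A call with a gripper value outside its range is refused whole. OPENING is the gripper's target within -1 to 1 (shut at 1, half-way at 0, fully open at -1), set as the call begins (- or left out, the last holds). The fingers move at their own pace and stop on an object; FORCE is the grip in N (left out, the last holds). Time passes only in rows, so rows that do not move let the fingers close. It gives the time, the measured TCP pose, the force, the opening and the grip force at its end, in the units of the state.
- env.get_state(): the state, without advancing time (a new reading comes with each control period).
- cams.grab_frame(name): name is "side" or "top"; returns the picture (420x560x3 uint8, blue, green, red); there is no depth.
- cams.camera_info(name): a dict with "camera_matrix" (3x3 intrinsics, pixels), "rvec" (rotation vector, rad) and "tvec" (3), from world to camera coordinates, as OpenCV has them. Camera axes: x right, y down, z forward; pixel columns grow to the right and rows downward; lengths in m; the calibration is good to about 2 mm. A picture is of the moment at which its call begins. camera_info takes no time and is no camera call.
- ticket.close_job(): hands the job in; it is judged then, once.
The state is a dict: "time_s": time; "joints": joint angles; "qvel": joint speeds; "joint_efforts": joint torques, N m; "ee_pos": TCP position; "orientation": TCP orientation; "force": force on the tool from outside, world axes, zero at the start; "moment": the same for the moment, N m; "opening": opening from 0.0 (shut) to 1.0 (fully open); "finger_force": force on a finger pad.
Only numpy, scipy, OpenCV 4.12 (cv2) and the standard library are available. Lean on these libraries where they do the work, as an engineer would, in place of code of your own. Each camera call takes 0.05 s, during which the arm holds its last target. There are 200 camera calls.

### The job

The hold-down arm of the clamping fixture is held up by a ratchet. With the fingertips, first press down the thumb plate of the pawl so that its hook swings clear of the teeth and stays clear, then push the raised arm down past its teeth until its rubber pad rests on the white enclosure. Do not force the arm over the teeth while the pawl is engaged, grasp or lift nothing, do not shift the enclosure, leave the small things round the fixture alone, and finish clear of everything.

Things in the scene. Friction and masses are not known exactly. Their poses are not given: they have to be found in the camera images.
- fixture: clamping fixture fixed to the bench: grey base plate 170 x 290 x 8 mm with a rubber mat at one end, aluminium cheek plates, a toothed steel sector (49 mm tip radius) with the hold-down arm, and a pawl. Origin on the bench directly below the arm's hinge axis; z up; the arm points to the fixture's -y, the pawl's thumb plate to its +y; the hinge and pawl axes are parallel to its x. The base plate covers x -85..85 mm, y -205..85 mm. It stands turned up to 0.35 rad.
- lever_hinge (a point): point on the arm's hinge axis, 68 mm above the bench, in the middle of the fixture's width
- pawl_pivot (a point): point on the pawl's pivot axis, 55 mm to fixture +y of the hinge and 110 mm above the bench, in the middle of the fixture's width
- pawl_tab (a point): centre of the top face of the pawl's ribbed thumb plate (30 mm along fixture x, 34 mm along y, 6 mm thick, dark steel); moves with the pawl. At joint pawl = 0 it is level, 36 mm to fixture +y of the pivot and 20 mm above it, 130 mm above the bench
- pawl (a joint): angle of the pawl: 0 = hook engaged in the teeth (end stop), grows as the thumb plate is pressed down, 0.32 rad = end stop. A hooked rocker of dark steel; the hook is clear of the teeth from about 0.17 rad, press it past 0.25 to be sure. Friction in the pivot (0.08 N m, about 2 to 3 N at the plate) keeps it where it is left
- clamp_arm (a joint): angle of the hold-down arm: about 0 (-0.03 to 0.02) = raised 45 degrees above level, at the start; grows as the arm goes down; 0.785 rad = level, where the pad lies on the enclosure. While the pawl is engaged a tooth stops it at about 0.08 to 0.1 rad. Friction (0.3 N m, about 2 N at the palm plate) keeps the arm where it is left, it does not fall or spring back
- palm_plate (a point): centre of the top face of the black palm plate at the end of the arm (34 mm along fixture x, 44 mm along the arm, 10 mm thick), 178 mm along the arm from the hinge and 11 mm above the arm's centre line, which passes through the hinge; moves with the arm; about 0.20 m above the bench when raised, 79 mm when level
- pad_face (a point): centre of the underside of the arm's round rubber pad (28 mm diameter), 130 mm along the arm from the hinge and 30 mm below its centre line; 38 mm above the bench when the arm is level
- enclosure_center (a point): centre of the loose slim white enclosure with black base, 153 x 76 x 28 mm (x, y, z of its own frame; long side about along fixture x), 0.28 kg, lying on the rubber mat under the arm; its underside is 10 mm and its top 38 mm above the bench
- flux_jar: small round flux jar, 38 mm diameter, 33 mm high, loose on the bench near the thumb plate's end of the fixture; origin at the centre of its underside; leave alone
- solder_spool: solder spool, 57 mm diameter, 26 mm high, loose on the bench behind the fixture; origin at the centre of its underside; leave alone
- tool_rest: small teal tool rest, 17 x 32 x 21 mm, loose on the bench on the robot's side of the fixture; origin at the centre of its underside; leave alone
Things that resemble listed ones, but are neither listed nor needed, are in the scene too. There is more than one size of the part that bears enclosure_center; the job needs the larger.

How it is judged:
By the outcome, as a careful person would: the job done as asked, in the order asked, and still so for the second after the job is handed in, with the robot touching nothing.
It also fails if it takes over 48 s, if anything falls off the work surface, if the arm or the gripper's body presses on something with over 40 N, if the wrist force passes 120 N, or if a joint passes its speed limit or range.

## Working session

There is one attempt and no reset: what is moved stays moved. The work goes in short steps, Python scripts to look and compute and a shell command to move; the robot and the scene stay as the last step left them, time stands still between calls to the robot, and variables do not carry over. Pictures are saved under pics/ and viewed, at most 10 in all, crops included, and the job is handed in when it is done.

```bash
mkdir -p pics && python3 - <<'E'
from bench import env,cams
import cv2,numpy as np
for n in("side","top"):
    cv2.imwrite(f"pics/{n}0.png",cams.grab_frame(n))
    i=cams.camera_info(n);R=cv2.Rodrigues(np.array(i["rvec"]))[0]
    print(n,i["camera_matrix"],(-R.T@np.array(i["tvec"]).ravel()).round(3),R[2].round(2))
s=env.get_state();print(s,env.tcp_to_tips)
E
```

```text
side [[534.28617168   0.         274.55381191]
 [  0.         534.28617168 214.18285296]
 [  0.           0.           1.        ]] [0.407 0.866 0.679] [ 0.1  -0.85 -0.52]
top [[384.47977815   0.         279.71568662]
 [  0.         384.47977815 214.40927944]
 [  0.           0.           1.        ]] [ 0.429 -0.013  0.993] [ 0.11  0.02 -0.99]
{'time_s': 0.1, 'joints': array([ 1.06441742e+00,  3.51169967e-01,  1.65234301e+00, -2.31178196e-05,
        1.13910967e+00, -8.46174889e-02]), 'qvel': array([-0.00085314, -0.00075439, -0.00179353,  0.0007453 , -0.00125928,
        0.00039877]), 'joint_efforts': array([ 1.47612725e-03, -4.98038185e+01, -2.85697943e+01,  7.00894534e-02,
        2.38638266e-02, -2.85474556e-05]), 'ee_pos': array([0.22500506, 0.50155901, 0.24016853]), 'orientation': array([-3.14056457e+00, -6.61398509e-05,  2.71984088e+00]), 'force': array([-0.22753908,  0.20131695, -0.04695842]), 'moment': array([0.01873473, 0.04882746, 0.01547115]), 'finger_force': 0.0, 'opening': 1.0003893903860028} 0.022
```

View pics/side0.png

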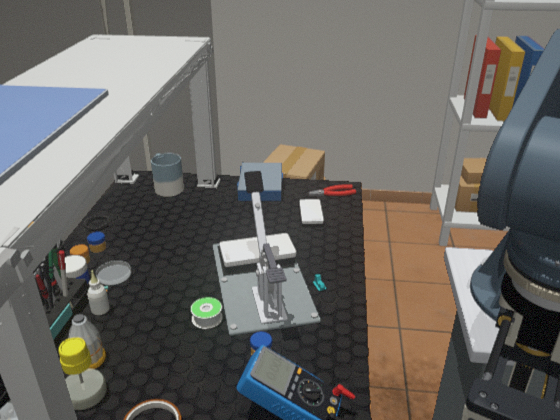

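View pics/top0.png

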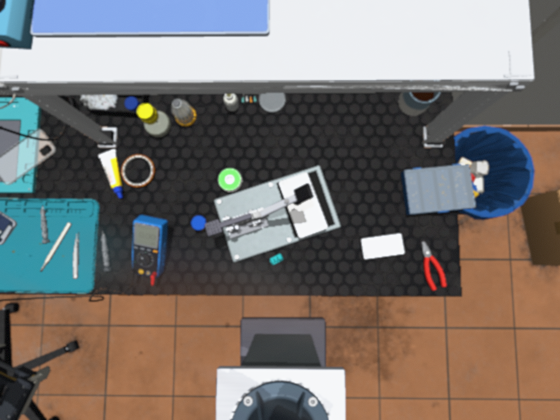

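The side view shows the fixture around (265,285), with the palm plate at (254,180) and the thumb plate at (275,272). In the top view the base plate is around (277,213), the palm at (302,195) and the thumb plate at (212,228). There are two candidates for the enclosure. One is the white block on the mat under the arm (top 308,203; side 258,249). The other is the smaller white block on the bench (top 382,246; side 311,211). The one on the mat, under the pad, fits the description.

```bash
cat > h.py <<'E'
from bench import env,cams
import cv2,numpy as np
def cam(n):
    i=cams.camera_info(n);R=cv2.Rodrigues(np.array(i["rvec"]))[0];return np.array(i["camera_matrix"]),R,np.array(i["tvec"]).ravel()
def ray(n,p):
    K,R,t=cam(n);d=R.T@np.linalg.solve(K,[p[0],p[1],1]);return -R.T@t,d/np.linalg.norm(d)
def plane(n,p,z):
    c,d=ray(n,p);return c+d*(z-c[2])/d[2]
def tri(p,q):
    c,d=ray("side",p);e,f=ray("top",q);s,u=np.linalg.lstsq(np.c_[d,-f],e-c,rcond=None)[0]
    a,b=c+s*d,e+u*f;return (a+b)/2,np.linalg.norm(a-b)
def proj(n,X):
    K,R,t=cam(n);return cv2.projectPoints(np.array(X,float).reshape(-1,1,3),R,t,K,None)[0].reshape(-1,2)
E
python3 - <<'E'
from h import *
t=cv2.imread("pics/top0.png");s=cv2.imread("pics/side0.png")
g=t.min(2);m=((g>75)*255).astype(np.uint8);m[:150]=0;m[275:]=0;m[:,:200]=0;m[:,350:]=0
m=cv2.morphologyEx(m,cv2.MORPH_CLOSE,np.ones((9,9)));m=cv2.morphologyEx(m,cv2.MORPH_OPEN,np.ones((25,25)))
c=max(cv2.findContours(m,0,2)[0],key=cv2.contourArea)
r=cv2.minAreaRect(c);b=cv2.boxPoints(r);print(r)
P=np.array([plane("top",p,.008) for p in b]);print(b,P.round(3),[np.linalg.norm(P[i]-P[i-1]).round(3) for i in range(4)])
a=cv2.resize(t[155:275,195:350],None,fx=5,fy=5,interpolation=cv2.INTER_CUBIC)
cv2.imwrite("pics/topc.png",a)
cv2.imwrite("pics/sidec.png",cv2.resize(s[165:345,180:380],None,fx=3.3,fy=3.3,interpolation=cv2.INTER_CUBIC))
E
```

```text
((274.20001220703125, 215.89999389648438), (71.98346710205078, 120.06672668457031), 81.8698959350586)
[[209.68002 188.76001]
 [328.54    171.78   ]
 [338.72    243.03998]
 [219.86002 260.02   ]] [[ 0.604  0.188  0.008]
 [ 0.649 -0.122  0.008]
 [ 0.464 -0.146  0.008]
 [ 0.42   0.157  0.008]] [np.float64(0.187), np.float64(0.313), np.float64(0.187), np.float64(0.306)]
```

View pics/topc.png

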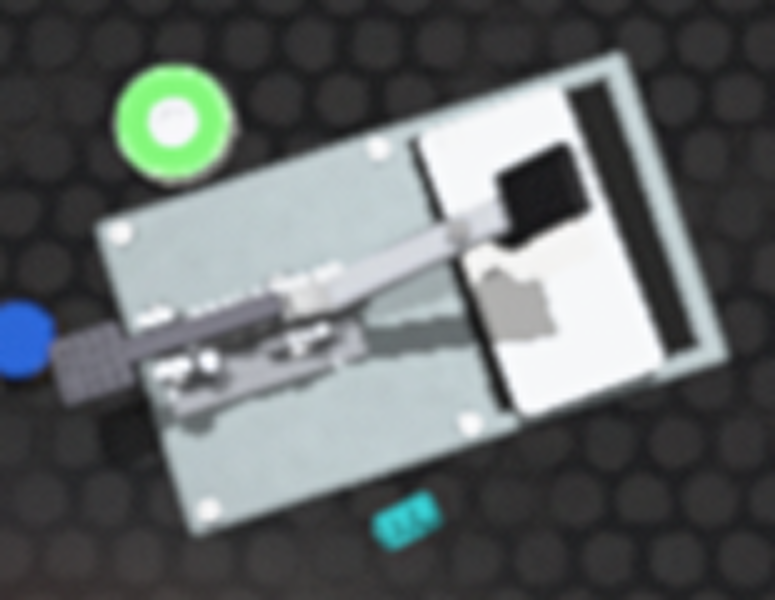

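View pics/sidec.png

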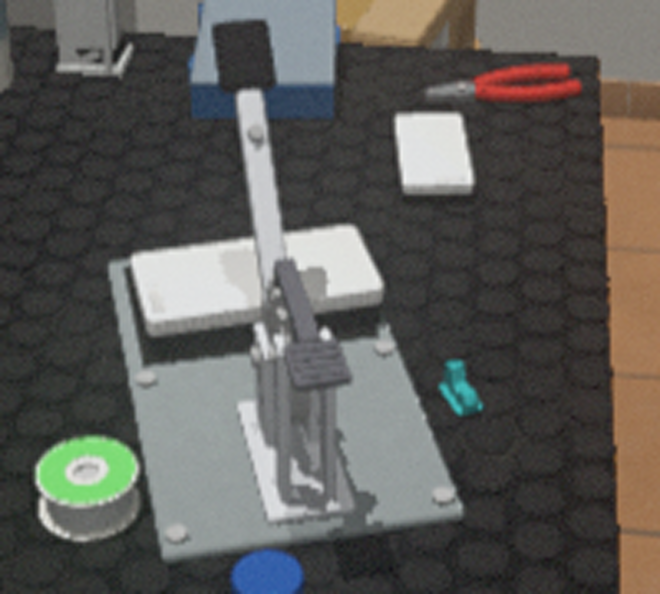

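The top crop shows base corners at (97,222), (622,52), (730,355) and (195,533), the thumb plate at (93,363) and the palm at (541,190). The side crop shows the thumb plate at about (317,362) and the palm at (244,53). The enclosure lies on the mat under the arm, and the smaller look-alike is off the fixture.

```bash
cat >> h.py <<'E'
T=lambda x,y:((x+.5)/5-.5+195,(y+.5)/5-.5+155)
S=lambda x,y:((x+.5)/3.3-.5+180,(y+.5)/3.3-.5+165)
def fit(pairs):
    A=np.array([p[0] for p in pairs])[:,:2];B=np.array([p[1] for p in pairs])[:,:2]
    a,b=A-A.mean(0),B-B.mean(0);psi=np.arctan2((a[:,0]*b[:,1]-a[:,1]*b[:,0]).sum(),(a*b).sum())
    R=np.array([[np.cos(psi),-np.sin(psi)],[np.sin(psi),np.cos(psi)]]);o=B.mean(0)-R@A.mean(0);return psi,o,(A@R.T+o-B)
E
python3 - <<'E'
from h import *
L=[(85,85),(85,-205),(-85,-205),(-85,85)]
t=[(97,222),(622,52),(730,355),(195,533)]
P=[(l,plane("top",T(*p),.008)) for l,p in zip(L,t)]
ps,o,e=fit(P);print("top",ps,o)
P=[(np.array(l)/1000,q) for l,q in P]
ps,o,e=fit(P);print("top",ps,o,e.round(3))
# side corners: near-right(462,512)=(-85,85); near-left(163,555)=(85,85); far-left(110,262)=(85,-205)
Q=[((-.085,.085),plane("side",S(462,512),.008)),((.085,.085),plane("side",S(163,553),.008)),((.085,-.205),plane("side",S(110,262),.008))]
p2,o2,e2=fit(Q);print("side",p2,o2,e2.round(3))
pa,oa,ea=fit(P+Q);print("all",pa,oa,ea.round(3))
print("thumb",tri(S(318,360),T(93,363)),plane("top",T(93,363),.13),plane("side",S(318,360),.13))
print("palm",tri(S(244,53),T(541,190)),plane("top",T(541,190),.2))
R=np.array([[np.cos(pa),-np.sin(pa)],[np.sin(pa),np.cos(pa)]])
print("pred thumb",R@[0,.091]+oa,"palm",R@[0,-(.178*.7071-.011*.7071)]+oa, .068+.189*.7071)
print("spool",plane("top",T(173,122),.026),"jar",plane("top",T(15,340),.033),"rest",plane("top",T(407,520),.015))
E
```

```text
top 0.3218104227412233 [-18.43430632  56.93221317]
top 0.3218104227412233 [0.52379029 0.06927118] [[ 0.     0.001]
 [ 0.002 -0.001]
 [-0.001 -0.001]
 [-0.001  0.001]]
side 0.31516229892956127 [0.51980837 0.06814023] [[-0.002  0.   ]
 [ 0.001  0.002]
 [ 0.002 -0.003]]
all 0.3210588382783194 [0.5221026  0.06871739] [[-0.002  0.   ]
 [ 0.    -0.002]
 [-0.003 -0.001]
 [-0.003  0.   ]
 [-0.     0.   ]
 [ 0.002  0.003]
 [ 0.005 -0.001]]
thumb (array([0.493132  , 0.15263761, 0.13019658]), np.float64(0.003338896772070244)) [0.49481892 0.15278976 0.13      ] [0.49147921 0.15248143 0.13      ]
palm (array([ 0.56038656, -0.04672013,  0.19953173]), np.float64(0.0037162500453250457)) [ 0.56218625 -0.04656717  0.2       ]
pred thumb [0.49338559 0.15506746] palm [ 0.55936707 -0.04333434] 0.20164189999999999
spool [0.6266353  0.13436175 0.026     ] jar [0.51373891 0.2110407  0.033     ] rest [0.42431444 0.01381888 0.015     ]
```

```bash
python3 -m jog '[{"slide":[0,0,0],"turn":[0,0,0.83]},{"slide":[0,0,0],"turn":[0,0,0.83]},{"slide":[0,0,0],"turn":[0,0,0.83]},{"slide":[0,0,0],"turn":[0,0,0.83]},{"slide":[0,0,0],"turn":[0,0,0.83]},{"slide":[0,0,0],"turn":[0,0,0.83]},{"slide":[0,0,0],"turn":[0,0,0.83]},{"slide":[0,0,0],"turn":[0,0,0.83]},{"slide":[0,0,0],"turn":[0,0,0.83]},{"slide":[0,0,0],"turn":[0,0,0.83]}]' 1 20
python3 -m jog '[{"slide":[-1,0.36,0],"turn":[0,0,0]},{"slide":[-1,0.36,0],"turn":[0,0,0]},{"slide":[-1,0.36,0],"turn":[0,0,0]},{"slide":[-1,0.36,0],"turn":[0,0,0]},{"slide":[-1,0.36,0],"turn":[0,0,0]},{"slide":[-1,0.36,0],"turn":[0,0,0]},{"slide":[-1,0.36,0],"turn":[0,0,0]},{"slide":[-1,0.36,0],"turn":[0,0,0]},{"slide":[-1,0.36,0],"turn":[0,0,0]},{"slide":[-1,0.36,0],"turn":[0,0,0]}]'
```

```text
time_s: 1.1
ee_pos: [0.2251, 0.5016, 0.2403]
orientation: [-3.141, 0.0, 1.886]
force: [0.7, 0.0, 0.8]
opening: 0.19
finger_force: 0.0
time_s: 2.1
ee_pos: [0.3566, 0.3336, 0.2404]
orientation: [-3.141, 0.0, 1.89]
force: [0.3, 0.7, 0.4]
opening: 0.007
finger_force: 0.0
```

```bash
python3 -m jog '[{"slide":[-1,0.36,0],"turn":[0,0,0]},{"slide":[-1,0.36,0],"turn":[0,0,0]},{"slide":[-1,0.36,0],"turn":[0,0,0]},{"slide":[-1,0.36,0],"turn":[0,0,0]},{"slide":[-1,0.36,0],"turn":[0,0,0]},{"slide":[-1,0.36,0],"turn":[0,0,0]},{"slide":[-1,0.36,0],"turn":[0,0,0]},{"slide":[-1,0.36,0],"turn":[0,0,0]},{"slide":[-1,0.36,0],"turn":[0,0,0]},{"slide":[-0.3,0.36,0],"turn":[0,0,0]}]'
python3 -m jog '[{"slide":[0,0,0.8],"turn":[0,0,0]},{"slide":[0,0,0.8],"turn":[0,0,0]},{"slide":[0,0,0.8],"turn":[0,0,0]},{"slide":[0,0,0.6],"turn":[0,0,0]},{"slide":[0,0,0],"turn":[0,0,0]}]'
```

```text
time_s: 3.1
ee_pos: [0.4835, 0.1792, 0.2404]
orientation: [-3.141, 0.0, 1.888]
force: [0.3, 0.4, -0.3]
opening: 0.005
finger_force: 0.0
time_s: 3.6
ee_pos: [0.4822, 0.1806, 0.1792]
orientation: [-3.139, -0.0, 1.89]
force: [-0.3, 0.5, 1.2]
opening: 0.006
finger_force: 0.0
```

```bash
python3 -m jog '[{"slide":[-0.6,0.06,0],"turn":[0,0,0]},{"slide":[-0.5,0.06,0],"turn":[0,0,0]},{"slide":[0,0,0.6],"turn":[0,0,0]},{"slide":[0,0,0],"turn":[0,0,0]}]'
python3 - <<'E'
from h import *
s=cams.grab_frame("side");t=cams.grab_frame("top")
a=cv2.resize(s[190:340,200:340],(560,600),interpolation=cv2.INTER_CUBIC)
cv2.imwrite("pics/s1.png",a)
E
```

```text
time_s: 4.0
ee_pos: [0.4917, 0.1597, 0.1674]
orientation: [-3.14, -0.0, 1.889]
force: [-0.5, 0.2, -0.1]
opening: 0.007
finger_force: 0.0
```

View pics/s1.png

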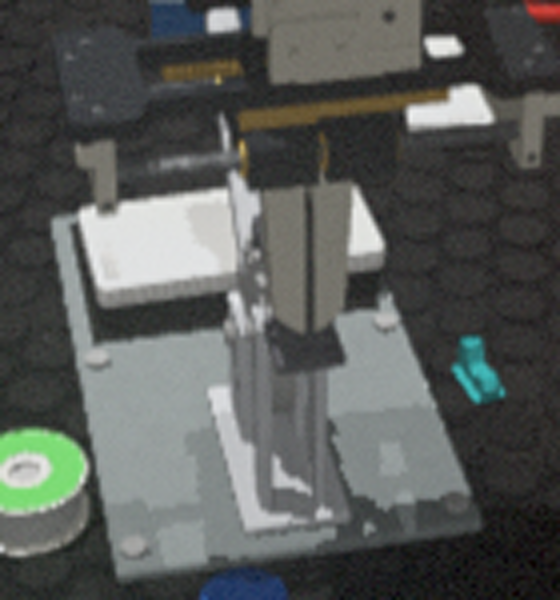

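The closed fingertips at (312,330) hang just above the thumb plate at (307,350), centred on it. Next I press in small steps.

```bash
python3 -m jog '[{"slide":[0,0,0.4],"turn":[0,0,0]},{"slide":[0,0,0.3],"turn":[0,0,0]},{"slide":[0,0,0.15],"turn":[0,0,0]},{"slide":[0,0,0.1],"turn":[0,0,0]},{"slide":[0,0,0],"turn":[0,0,0]}]'
python3 -m jog '[{"slide":[0,0,0.1],"turn":[0,0,0]},{"slide":[0,0,0.1],"turn":[0,0,0]},{"slide":[0,0,0],"turn":[0,0,0]}]'
```

```text
time_s: 4.6
ee_pos: [0.4921, 0.1604, 0.1495]
orientation: [-3.141, -0.0, 1.89]
force: [-0.3, 0.5, 0.2]
opening: 0.002
finger_force: 0.0
time_s: 4.9
ee_pos: [0.4922, 0.1606, 0.1457]
orientation: [3.141, -0.0, 1.89]
force: [-1.4, 3.4, 3.3]
opening: 0.003
finger_force: 1.8
```

```bash
python3 -m jog '[{"slide":[0,0,0.1],"turn":[0,0,0]},{"slide":[0,0,0.08],"turn":[0,0,0]},{"slide":[0,0,0],"turn":[0,0,0]}]'
python3 -m jog '[{"slide":[0,0,0.05],"turn":[0,0,0]},{"slide":[0,0,0],"turn":[0,0,0]}]'
```

```text
time_s: 5.2
ee_pos: [0.4922, 0.1607, 0.142]
orientation: [3.141, -0.001, 1.89]
force: [-1.3, 5.5, 3.8]
opening: 0.007
finger_force: 2.3
time_s: 5.4
ee_pos: [0.4923, 0.1608, 0.1414]
orientation: [3.141, -0.001, 1.89]
force: [-2.4, 6.1, 6.7]
opening: 0.003
finger_force: 4.5
```

```bash
python3 -m jog '[{"slide":[0,0,0.05],"turn":[0,0,0]},{"slide":[0,0,0],"turn":[0,0,0]}]'
python3 -m jog '[{"slide":[0,0,0.05],"turn":[0,0,0]},{"slide":[0,0,0],"turn":[0,0,0]}]'
```

```text
time_s: 5.6
ee_pos: [0.4923, 0.1608, 0.141]
orientation: [3.14, -0.001, 1.89]
force: [-4.1, 5.8, 14.7]
opening: 0.003
finger_force: 8.0
time_s: 5.8
ee_pos: [0.4925, 0.1609, 0.1406]
orientation: [3.14, -0.001, 1.89]
force: [-7.6, 5.3, 22.1]
opening: 0.005
finger_force: 11.6
```

```bash
python3 -m jog '[{"slide":[0,0,-0.5],"turn":[0,0,0]},{"slide":[0,0,-1],"turn":[0,0,0]},{"slide":[0,0,-1],"turn":[0,0,0]},{"slide":[0,0,-1],"turn":[0,0,0]},{"slide":[0,0,-1],"turn":[0,0,0]},{"slide":[0,0,-1],"turn":[0,0,0]},{"slide":[0,0,-0.5],"turn":[0,0,0]},{"slide":[0,0,0],"turn":[0,0,0]}]'
python3 - <<'E'
from h import *
print(plane("top",(432,142),0),plane("side",(207,187),0))
for z in(.4,.5,.6):print(z,plane("top",(400,90),z)[:2])
s=cams.grab_frame("side")
cv2.imwrite("pics/s2.png",cv2.resize(s[0:340,140:340],None,fx=1.7,fy=1.7) if 0 else cv2.resize(s[190:340,200:340],(560,600),interpolation=cv2.INTER_CUBIC))
E
```

```text
time_s: 6.6
ee_pos: [0.4926, 0.1602, 0.2599]
orientation: [3.14, 0.001, 1.89]
force: [-0.9, -1.1, -0.0]
opening: 0.009
finger_force: 0.0
[ 0.7308255  -0.39565211  0.        ] [ 0.74087769 -0.37541198  0.        ]
0.4 [ 0.69485472 -0.19400981]
0.5 [ 0.65003404 -0.1634597 ]
0.6 [ 0.60521336 -0.13290958]
```

View pics/s2.png

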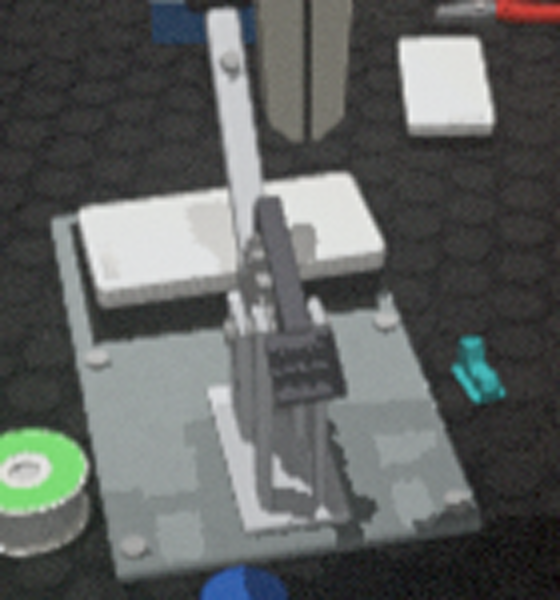

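The pawl is now tilted: thumb plate down at (305,367), front end raised at (268,200). It has stayed there after release. Next I move to above the palm plate.

```bash
python3 -m jog '[{"slide":[-1,0,0],"turn":[0,0,0]},{"slide":[-1,0,0],"turn":[0,0,0]},{"slide":[-1,0,0],"turn":[0,0,0]},{"slide":[-1,0,0],"turn":[0,0,0]},{"slide":[-1,0,0],"turn":[0,0,0]},{"slide":[-1,0,0],"turn":[0,0,0]},{"slide":[-1,0,0],"turn":[0,0,0]},{"slide":[-1,0,0],"turn":[0,0,0]},{"slide":[-1,0,0],"turn":[0,0,0]},{"slide":[-1,0,0],"turn":[0,0,0]}]'
python3 -m jog '[{"slide":[-0.6,0,0],"turn":[0,0,0]},{"slide":[-0.5,0,0],"turn":[0,0,0]},{"slide":[0,0,0],"turn":[0,0,0]}]'
```

```text
time_s: 7.65
ee_pos: [0.5546, -0.0305, 0.2575]
orientation: [-3.14, -0.001, 1.89]
force: [-0.6, -1.0, -1.1]
opening: 0.003
finger_force: 0.0
time_s: 7.95
ee_pos: [0.5618, -0.0512, 0.2584]
orientation: [-3.141, -0.0, 1.889]
force: [0.7, 0.8, -0.2]
opening: 0.004
finger_force: 0.0
```

```bash
python3 -m jog '[{"slide":[0,0,0.6],"turn":[0,0,0]},{"slide":[0,0,0.5],"turn":[0,0,0]},{"slide":[0,0,0.3],"turn":[0,0,0]},{"slide":[0,0,0],"turn":[0,0,0]}]'
python3 -m jog '[{"slide":[0,0,0.15],"turn":[0,0,0]},{"slide":[-0.05,0,0.15],"turn":[0,0,0]},{"slide":[0,0,0],"turn":[0,0,0]}]'
```

```text
time_s: 8.35
ee_pos: [0.5612, -0.05, 0.2298]
orientation: [-3.14, -0.001, 1.89]
force: [-0.7, -0.4, -0.4]
opening: 0.008
finger_force: 0.0
time_s: 8.65
ee_pos: [0.5621, -0.0515, 0.2249]
orientation: [3.142, -0.0, 1.89]
force: [1.4, 0.9, 0.5]
opening: 0.005
finger_force: 0.2
```

```bash
python3 -m jog '[{"slide":[-0.1,0,0.15],"turn":[0,0,0]},{"slide":[-0.1,0,0.15],"turn":[0,0,0]},{"slide":[-0.1,0,0.15],"turn":[0,0,0]}]'
python3 -m jog '[{"slide":[-0.15,0,0.15],"turn":[0,0,0]},{"slide":[-0.15,0,0.15],"turn":[0,0,0]},{"slide":[-0.15,0,0.15],"turn":[0,0,0]}]'
```

```text
time_s: 8.95
ee_pos: [0.5641, -0.0574, 0.2159]
orientation: [3.141, 0.0, 1.89]
force: [-0.7, -0.3, 1.7]
opening: -0.0
finger_force: 0.6
time_s: 9.25
ee_pos: [0.5667, -0.0659, 0.2066]
orientation: [-3.141, -0.0, 1.89]
force: [-0.6, 1.8, 1.3]
opening: 0.003
finger_force: 0.6
```

```bash
python3 -m jog '[{"slide":[-0.18,0,0.25],"turn":[0,0,0]},{"slide":[-0.18,0,0.25],"turn":[0,0,0]},{"slide":[-0.18,0,0.25],"turn":[0,0,0]},{"slide":[-0.18,0,0.27],"turn":[0,0,0]},{"slide":[-0.17,0,0.27],"turn":[0,0,0]},{"slide":[-0.16,0,0.27],"turn":[0,0,0]},{"slide":[-0.15,0,0.27],"turn":[0,0,0]}]'
python3 -m jog '[{"slide":[-0.12,0,0.27],"turn":[0,0,0]},{"slide":[-0.1,0,0.27],"turn":[0,0,0]},{"slide":[-0.1,0,0.27],"turn":[0,0,0]},{"slide":[-0.1,0,0.27],"turn":[0,0,0]},{"slide":[-0.08,0,0.27],"turn":[0,0,0]},{"slide":[0,0,0],"turn":[0,0,0]}]'
```

```text
time_s: 9.95
ee_pos: [0.5744, -0.0888, 0.17]
orientation: [-3.142, 0.0, 1.89]
force: [-0.0, 1.6, 1.0]
opening: 0.005
finger_force: 0.5
time_s: 10.55
ee_pos: [0.5772, -0.0981, 0.1426]
orientation: [-3.141, -0.0, 1.89]
force: [-0.1, 0.0, 0.1]
opening: 0.003
finger_force: 0.0
```

```bash
python3 -m jog '[{"slide":[-0.05,0,0.25],"turn":[0,0,0]},{"slide":[-0.05,0,0.25],"turn":[0,0,0]},{"slide":[-0.03,0,0.25],"turn":[0,0,0]},{"slide":[-0.02,0,0.25],"turn":[0,0,0]},{"slide":[0,0,0.25],"turn":[0,0,0]},{"slide":[0,0,0.25],"turn":[0,0,0]},{"slide":[0,0,0.2],"turn":[0,0,0]},{"slide":[0,0,0],"turn":[0,0,0]}]'
python3 -m jog '[{"slide":[0,0,0.1],"turn":[0,0,0]},{"slide":[0,0,0.1],"turn":[0,0,0]},{"slide":[0,0,0],"turn":[0,0,0]}]'
```

```text
time_s: 11.35
ee_pos: [0.578, -0.1007, 0.1087]
orientation: [-3.141, -0.001, 1.89]
force: [0.3, -0.7, -0.0]
opening: 0.004
finger_force: 0.0
time_s: 11.65
ee_pos: [0.5783, -0.1008, 0.1053]
orientation: [-3.141, -0.0, 1.89]
force: [-0.3, -0.3, -0.5]
opening: 0.001
finger_force: 0.0
```

```bash
python3 -m jog '[{"slide":[0,0,0.1],"turn":[0,0,0]},{"slide":[0,0,0.1],"turn":[0,0,0]}]'
python3 -m jog '[{"slide":[0,0,0.05],"turn":[0,0,0]},{"slide":[0,0,0],"turn":[0,0,0]}]'
```

```text
time_s: 11.85
ee_pos: [0.5785, -0.1009, 0.1015]
orientation: [3.141, 0.0, 1.89]
force: [-1.8, -2.0, 18.3]
opening: 0.005
finger_force: 10.4
time_s: 12.05
ee_pos: [0.5785, -0.1009, 0.1015]
orientation: [3.141, 0.0, 1.89]
force: [-3.9, 1.5, 11.8]
opening: 0.006
finger_force: 6.7
```

```bash
python3 -m jog '[{"slide":[0,0,0.05],"turn":[0,0,0]},{"slide":[0,0,0.05],"turn":[0,0,0]},{"slide":[0,0,0],"turn":[0,0,0]}]'
python3 -m jog '[{"slide":[0,0,-0.3],"turn":[0,0,0]},{"slide":[0,0,-1],"turn":[0,0,0]},{"slide":[0,0,-1],"turn":[0,0,0]},{"slide":[0,0,-1],"turn":[0,0,0]},{"slide":[0,0,-1],"turn":[0,0,0]},{"slide":[0,0,-1],"turn":[0,0,0]},{"slide":[0,0,-1],"turn":[0,0,0]},{"slide":[0,0,-1],"turn":[0,0,0]},{"slide":[0,0,-1],"turn":[0,0,0]},{"slide":[0,0,0],"turn":[0,0,0]}]'
python3 - <<'E'
from h import *
s=cams.grab_frame("side")
cv2.imwrite("pics/s3.png",cv2.resize(s[165:345,180:380],None,fx=3.3,fy=3.3,interpolation=cv2.INTER_CUBIC))
E
```

```text
time_s: 12.35
ee_pos: [0.5786, -0.101, 0.1014]
orientation: [3.141, 0.001, 1.89]
force: [-13.0, 1.5, 33.8]
opening: 0.004
finger_force: 16.8
time_s: 13.35
ee_pos: [0.5793, -0.101, 0.2667]
orientation: [3.138, 0.002, 1.89]
force: [0.8, 0.3, -0.7]
opening: 0.007
finger_force: 0.0
```

View pics/s3.png

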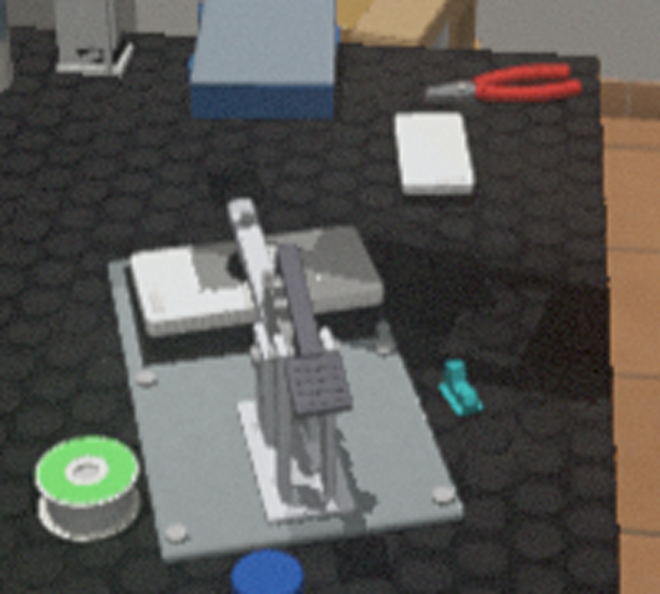

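The arm is level with its pad on the enclosure at (240,262). The enclosure's corners are unchanged, the pawl is still clear at (320,382), the small things have not moved, and the tool is well above everything.

```bash
python3 -c "
from bench import ticket
print(ticket.close_job())"
```

```text
the job is handed in; nothing more can be done
None
```

I pressed the pawl to its end stop and it stayed clear of the teeth; I then pushed the arm down until its pad rested on the enclosure, backed the robot off clear of everything, and handed the job in at about 13 s (the hand-in returned no verdict).

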